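Wedge down the desiccant housing cover

TASK

Close the grey desiccant housing: set the green cover plate level on its rubber gasket with the steel hasp standing up through the slot, and let go of it. Then start the thin end of the orange wedge under the hasp bar, from whichever side is not obstructed, let go of it with the wedge only part of the way in, and tap its head until its shoulders stop fully home against the hasp and the cover is clamped down level. Do not disturb the two copper probes, the tin hub or the amber jar.

Things in the scene. Friction and masses are not known exactly. Their poses are not given: they have to be found in the camera images.
- housing: Fixed grey desiccant housing, a solid block 170 (x) x 130 (y) mm, 45 mm high; origin at the centre of its underside, on the shelf. x is its long axis, y the line along which the wedge passes under the hasp bar (it may enter from the +y or the -y side).
- hasp_seat (a point): Point 51 mm up, below the middle of the housing's hasp bar (30 mm in +x from the housing's centre), axes as the housing's: wedge_seat ends here. Steel hasp: two posts 10 mm wide (x), 12 mm thick (y), 34 mm clear between them, 54 mm overall, under a round bar of 12 mm diameter along x, underside 67 mm and top 79 mm above the shelf.
- gasket (a joint): How far the black rubber gasket frame (140 x 100 mm) on the housing is pressed down, m: 0 free, its top then 51 mm above the shelf (6 mm proud of the housing); at most 0.006. Spring of 1.4 N/mm: the cover's weight presses it about 2 mm, the wedge fully home about 5 mm.
- cover: Loose green cover plate, 150 (x) x 110 (y) mm, 5 mm thick, about 0.25 kg; origin at the centre of its underside, z up. It goes on the housing with the x axes the same way. Resting on the gasket, its top is about 54 mm above the shelf; clamped, 51 mm.
- cover_grip (a point): Centre of the black upright grip on the cover plate, 45 mm in -x from the plate's centre and 20 mm above its underside: 12 mm thick (x), 40 mm long (y), standing 30 mm above the plate's top. Axes as the plate's.
- cover_slot (a point): Centre of the slot in the cover plate, on its top face, 75 mm in +x from the grip: a through slot 62 (x) x 20 (y) mm that goes over the hasp (54 x 12 mm), 4 mm to spare all round. It ends straight above or at hasp_seat. Axes as the plate's.
- wedge: Loose orange wedge, 110 mm long, 0.08 to 0.17 kg, lying flat; origin at wedge_seat; +x points to its thin nose at x = +70 mm, z up. The tongue from the head to the nose is 26 mm wide, flat below; its top slopes from 16.6 mm high at the shoulders (x = -6 mm) to 9 mm at the nose.
- wedge_head (a point): Centre of the wedge's head, 12 mm above its underside: 34 mm long (x), 52 mm wide (y), 24 mm high; butt end at x = -17 mm, shoulders at x = +17 mm from here. Axes as the wedge's. With the cover on the gasket the tongue meets the bar about 30 mm before home; driving it on takes about 10 N and friction holds it.
- wedge_seat (a point): Point on the wedge's underside, 6 mm nosewards of the shoulders, 23 mm in +x from the centre of the head and 12 mm below it. Axes as the wedge's. It comes to point hasp_seat when the wedge is home, its shoulders against the posts.
- probe_mid (a point): Bystander: tall copper sensor probe standing on a round dark base, 150 mm high, base 48 mm in diameter, rod 12 to 18 mm; loose; this point is on its axis, 75 mm up. It stands close to one of the two sides (+y or -y) of the housing and blocks that side.
- shortprobe_mid (a point): Bystander: short copper sensor probe on a round dark base, 100 mm high, base 44 mm in diameter; loose; point on its axis half-way up. It stands on the robot's side of the housing.
- hub_mid (a point): Bystander: low tin anemometer hub, 48 mm in diameter, 35 mm high, loose; point on its axis half-way up. It stands at the other side of the housing, lower than the housing's top.
- jar_mid (a point): Bystander: squat amber glass jar, 68 mm in diameter, 75 mm high, loose; point on its axis half-way up. It stands beyond the housing.
Not all that is in view belongs to the job. Of the things that look like the wedge, take the one that is farthest from the robot's base at the start. Several things look just like the housing: the one meant starts nearest to the robot's base.

How it is judged:
By the outcome, as a careful person would: the job done as asked, in the order asked, and still so for the second after the job is handed in, with the robot touching nothing.
It also fails if it takes over 72 s, if anything falls off the work surface, if the arm or the gripper's body presses on something with over 40 N, if the wrist force passes 120 N, or if a joint passes its speed limit or range.

ROBOT

A 7-joint arm with a two-finger parallel gripper is mounted at the origin on the work surface. World frame = base frame: x ahead of the robot, y to its left, z up, the work surface at z = 0. Lengths are in m, angles in rad, forces in N, time in s.
With the tool pointing down it reaches from about 0.425 to 1.025 m from the base axis. Payload 9.4 kg.
Tool frame: the origin (TCP) lies where the fingers leave the gripper's body, on its centre line; the fingertips stand ahead of it and the grasp point (between the pads) lies 65 mm ahead of it (manip.tcp_to_tips is the y of the fingertips in the tool frame, in m); y points along the fingers, z is the direction in which the jaws open and shut, and the axes are right-handed (so a half turn about y gives the same grasp; the last joint's range is limited). The gripper opens to 93 mm and grips with 3 to 60 N. Pads are 15 mm wide; open, the fingers measure 128 mm over their backs; the gripper's body (75 mm by 188 mm) begins 65 mm behind the grasp point.
Start: joints at [1.197, 0.599, -0.003, 1.599, 0.002, 0.943, -0.08], TCP at [0.212, -0.693, 0.303] pointing down, gripper open.
Joint ranges: [-2.57, 2.57], [-0.35, 1.97], [-1.29, 1.29], [0.11, 2.56], [-1.05, 4.19], [0.11, 1.86], [-2.63, 2.63]. Speed limits (rad/s): [2.22, 2.22, 3.01, 3.01, 3.14, 3.14, 3.14].

INTERFACE

Orientations are given as [roll, pitch, yaw] about the fixed x, y, z axes, in that order (R = Rz(yaw) Ry(pitch) Rx(roll)).
In Python, from cell import manip gives the robot as it stands.
- The arm moves only by the shell command python3 -m jog 'ROWS' [OPENING] [FORCE]. ROWS is JSON, a list of rows, each a list of 2 entries, a list of its own where there are three numbers: the shift along the tool's x, y, z in m, then the turn, a rotation vector about the tool's x, y, z in rad. A call has 1 to 12 rows; each row shifts and turns the commanded pose from where the row before left it, along the tool's axes as they then stand; what a row does not reach is not made up. A row lasts 1/8 s, in which the tool goes at most 62.5 mm and 10.7 degrees, less where a joint would pass 70% of its speed; a pose out of reach is approached as far as the arm can. A call is refused whole if a number of a shift passes 0.0625 or a number of a turn 0.188, either way. A call with a gripper value outside its range is refused whole. OPENING is the closure, from 0 (fully open) to 1 (shut), set as the call begins (- or left out, the last holds). The fingers move at their own pace and stop on an object; FORCE is the grip in N (left out, the last holds). Time passes only in rows, so rows that do not move let the fingers close. It gives the time, the measured TCP pose, the force and the opening at its end, in the units of the state.
- manip.state(): the state, without advancing time (a new reading comes with each control period).
- manip.snapshot(name): name is "side" or "top" or "wrist"; returns a dict with "pixels" (400x640x3 uint8, red, green, blue), "K" (3x3 intrinsics, pixels), "position" and "attitude" of the camera in the world. Camera axes: x right, y up, looking along -z (the intrinsics and any distortion apply to the point x, -y, -z); pixel columns grow to the right and rows downward; lengths in m; the calibration is good to about 2 mm. A picture is of the moment at which its call begins. There is no depth.
- manip.finish_job(): hands the job in, once; it reports no verdict.
The state is a dict: "time_s": time; "joint_pos": joint angles; "joint_vel": joint speeds; "joint_torque": joint torques, N m; "eef_pos": TCP position; "orientation": TCP orientation; "wrist_force": force on the tool from outside, world axes, zero at the start; "wrist_torque": the same for the moment, N m; "gripper_width": finger opening in m.
Only numpy, scipy, OpenCV 4.12 (cv2) and the standard library are available. Lean on these libraries where they do the work, as an engineer would, in place of code of your own. Each camera call takes 0.05 s, during which the arm holds its last target. There are 200 camera calls.

## Working session

There is one attempt and no reset: what is moved stays moved. The work goes in short steps, Python scripts to look and compute and a shell command to move; the robot and the scene stay as the last step left them, time stands still between calls to the robot, and variables do not carry over. Pictures are saved under pics/ and viewed, about 8 in all and at most 12, crops included, and the job is handed in when it is done.

```bash
ls; mkdir -p pics
cat > h.py <<'E'
import numpy as np,cv2
from scipy.spatial.transform import Rotation as R
from cell import manip
def snap(n,f=None):
    s=manip.snapshot(n)
    if f: cv2.imwrite(f'pics/{f}.png',cv2.cvtColor(s['pixels'],cv2.COLOR_RGB2BGR))
    return s
E
python3 - <<'E'
from h import *
np.set_printoptions(precision=4,suppress=True)
for n in('side','top','wrist'):
    s=snap(n,n+'0'); print({k:v for k,v in s.items() if k!='pixels'})
print(manip.state(),manip.tcp_to_tips)
E
```

```text
pics
{'K': array([[483.7256,   0.    , 314.4566],
       [  0.    , 483.7256, 196.5284],
       [  0.    ,   0.    ,   1.    ]]), 'position': array([-0.0417,  0.9235,  0.8392]), 'attitude': array([ 0.949 , -0.0129, -2.577 ])}
{'K': array([[386.7953,   0.    , 319.4637],
       [  0.    , 386.7953, 194.486 ],
       [  0.    ,   0.    ,   1.    ]]), 'position': array([ 0.4075, -0.0054,  1.1183]), 'attitude': array([ 0.1275,  0.0069, -1.5745])}
{'K': array([[290.8202,   0.    , 317.054 ],
       [  0.    , 290.8202, 200.9263],
       [  0.    ,   0.    ,   1.    ]]), 'position': array([ 0.2923, -0.6686,  0.3824]), 'attitude': array([-0.3035,  0.0017, -1.2747])}
{'time_s': 0.15, 'joint_pos': array([ 1.1973,  0.5999, -0.0025,  1.6   ,  0.0018,  0.9429, -0.0798]), 'joint_vel': array([-0.0009, -0.0029,  0.001 , -0.0012, -0.0002,  0.0003, -0.0006]), 'joint_torque': array([  0.0032, -76.5591,   1.4995, -25.2565,  -0.0523,   0.0149,
         0.0001]), 'eef_pos': array([ 0.2119, -0.693 ,  0.3021]), 'orientation': array([-1.572 , -0.0002, -2.8448]), 'wrist_force': array([-0.2348, -0.019 ,  0.3234]), 'wrist_torque': array([-0.0064, -0.0045,  0.0143]), 'gripper_width': 0.09272932633399951} 0.0841
```

View pics/top0.png

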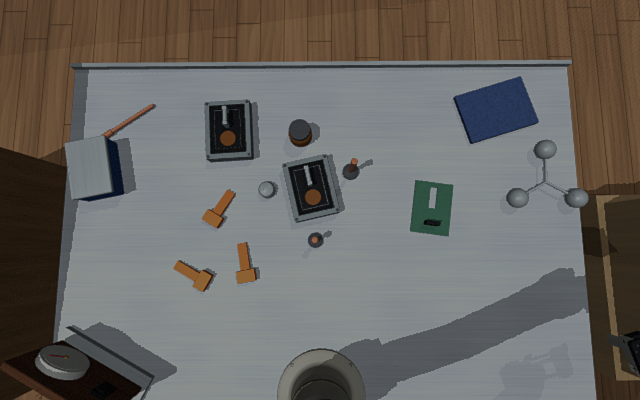

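View pics/side0.png

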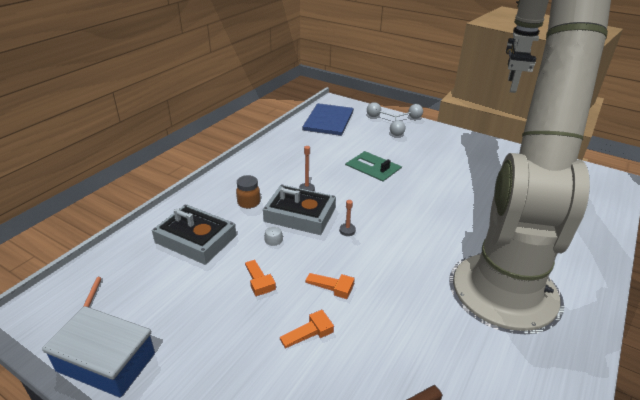

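The top view shows the wanted housing (nearest) at (312,188), with its hasp at (307,175) and +x pointing up the image. The tall probe at (351,172) blocks the -y side, and the hub at (266,189) is on +y, so the wedge enters from +y. The cover is at (432,208) and the farthest wedge at (219,208).

```bash
cat >> h.py <<'E'
np.set_printoptions(precision=4,suppress=True)
def ray(s,uv):
    uv=np.atleast_2d(np.float64(uv));K=s['K']
    d=np.c_[(uv[:,0]-K[0,2])/K[0,0],-(uv[:,1]-K[1,2])/K[1,1],-np.ones(len(uv))]
    return np.array(s['position']),d@R.from_euler('xyz',s['attitude']).as_matrix().T
def plane(s,uv,z):
    o,d=ray(s,uv); return o+d*((z-o[2])/d[:,2])[:,None]
def proj(s,P):
    q=(np.atleast_2d(P)-s['position'])@R.from_euler('xyz',s['attitude']).as_matrix();K=s['K']
    return np.c_[K[0,0]*q[:,0]/-q[:,2]+K[0,2],K[1,1]*-q[:,1]/-q[:,2]+K[1,2]]
def mask(s,lo,hi):
    return cv2.inRange(cv2.cvtColor(s['pixels'],cv2.COLOR_RGB2HSV),np.array(lo),np.array(hi))
GREEN=((65,80,20),(90,255,255)); ORANGE=((5,160,90),(18,255,255))
def blobs(m,amin=60):
    c,_=cv2.findContours(m,cv2.RETR_EXTERNAL,cv2.CHAIN_APPROX_NONE)
    return [x[:,0,:] for x in c if cv2.contourArea(x)>amin]
def rect(P): # world-plane min-area rectangle: centre, (long,short), angle of long side
    (c,(w,h),a)=cv2.minAreaRect(np.float32(P[:,:2]*1000))
    if w<h: w,h,a=h,w,a+90
    return np.round(c,1),round(w,1),round(h,1),round((a+90)%180-90,1)
E
python3 - <<'E'
from h import *
s=snap('top')
for n,col,z in(('green',GREEN,.005),('orange',ORANGE,.015)):
    for c in blobs(mask(s,*col),100):
        print(n,c.mean(0),cv2.contourArea(c),rect(plane(s,c,z)))
m=mask(s,(0,0,0),(180,255,45))
for c in blobs(m,60): print('dark',c.mean(0),cv2.contourArea(c),rect(plane(s,c,.051)))
for n,uv,z in(('tallprobe top',(354,161),.145),('tall base',(351,172),.01),('hub',(266,189),.03),('jar',(300,131),.07),('short',(316,239),.01)): print(n,plane(s,uv,z))
E
```

```text
green [431.4709 207.5988] 1819.0 (array([ 511., -321.]), 148.0, 107.7, -7.8)
orange [192.9551 274.6517] 382.5 (array([325.8, 363. ]), 104.2, 48.9, 60.4)
orange [244.2524 264.2427] 379.5 (array([357.6, 216.6]), 106.1, 48.7, 10.6)
orange [312.575 196.6  ] 152.0 (array([541.8,  20.3]), 40.5, 40.3, -0.2)
orange [218.5543 209.1196] 371.0 (array([515.1, 289.5]), 107.3, 50.0, -31.2)
orange [227.4737 137.8684] 140.0 (array([718.8, 271.1]), 39.6, 38.2, 1.4)
dark [ 10.5604 386.5275] 510.5 (array([ 31. , 818.4]), 98.9, 61.4, 61.1)
dark [319.6842 386.3977] 1341.5 (array([48.1, -0.7]), 146.1, 82.0, 89.9)
dark [627.3592 348.7042] 657.0 (array([ 127.4, -795.7]), 110.9, 83.7, -6.2)
dark [110.2486 351.6243] 183.5 (array([127. , 559.3]), 269.5, 7.1, 61.3)
dark [591.2151 240.5161] 468.5 (array([ 414.6, -739.7]), 90.2, 48.2, 0.9)
dark [431.7568 222.5676] 65.5 (array([ 465.2, -307.8]), 44.1, 13.7, 89.8)
dark [310.4568 186.9877] 1671.0 (array([566.1,  26.6]), 139.1, 99.4, 12.8)
dark [ 45.1194 287.895 ] 15931.5 (array([320.3, 766.3]), 782.5, 326.6, 22.5)
dark [108.1223 177.1543] 581.0 (array([604.6, 588.2]), 185.8, 107.2, -19.3)
dark [225.6743 125.1468] 1447.0 (array([736.1, 264.3]), 140.2, 100.5, 3.7)
dark [241.6193 142.4213] 104.5 (array([700.9, 217. ]), 201.7, 102.4, -34.1)
tallprobe top [[ 0.6184 -0.088   0.145 ]]
tall base [[ 0.6151 -0.0903  0.01  ]]
hub [[0.5634 0.1536 0.03  ]]
jar [[0.7208 0.055  0.07  ]]
short [[0.4218 0.012  0.01  ]]
```

```bash
cat >> h.py <<'E'
def to(x,y,z,yawdeg,st=None):
    """print turn about tool axes (do first) and then shift in the turned tool frame (mm)"""
    st=st or manip.state(); A=R.from_euler('xyz',st['orientation']); B=R.from_euler('xyz',[-np.pi/2,0,np.radians(yawdeg)])
    print('turn',(A.inv()*B).as_rotvec(),'shift mm',B.inv().apply(np.array([x,y,z])-st['eef_pos'])*1000)
def hp(x,y,c=(.566,.0266),a=12.8): # housing xy -> world
    a=np.radians(a); return np.array(c)+[np.cos(a)*x-np.sin(a)*y,np.sin(a)*x+np.cos(a)*y]
E
python3 -m jog '[[[0,0.008,0],[0,-0.163,0]],[[0,0.008,0],[0,-0.163,0]],[[0,0.008,0],[0,-0.163,0]],[[0,0.008,0],[0,-0.163,0]],[[0,0.008,0],[0,-0.163,0]],[[0,0.008,0],[0,-0.163,0]],[[0,0,0],[0,-0.160,0]]]' 0.3
python3 -m jog '[[[-0.051,0,0.025],[0,0,0]],[[-0.051,0,0.025],[0,0,0]],[[-0.051,0,0.025],[0,0,0]],[[-0.051,0,0.025],[0,0,0]],[[-0.051,0,0.025],[0,0,0]],[[-0.051,0,0.025],[0,0,0]],[[-0.051,0,0.025],[0,0,0]],[[-0.051,0,0.025],[0,0,0]],[[0,0,0],[0,0,0]],[[0,0,0],[0,0,0]]]'
python3 - <<'E'
from h import *
s=snap('wrist','w1'); print(s['position'],s['attitude'])
for c in blobs(mask(s,*GREEN),300): print(c.mean(0),rect(plane(s,c,.005)))
E
```

```text
time_s: 1.08
eef_pos: [0.2118, -0.693, 0.2537]
orientation: [-1.572, 0.001, -1.701]
wrist_force: [-0.5, -0.6, -0.1]
gripper_width: 0.065
time_s: 2.33
eef_pos: [0.4653, -0.3164, 0.2546]
orientation: [-1.571, -0.0, -1.706]
wrist_force: [-0.3, 0.5, 0.9]
gripper_width: 0.0651
[ 0.4769 -0.2335  0.335 ] [-0.3035  0.0006 -0.1363]
[355.2753 180.1106] (array([ 509.6, -320.9]), 147.3, 106.6, -7.8)
```

View pics/w1.png

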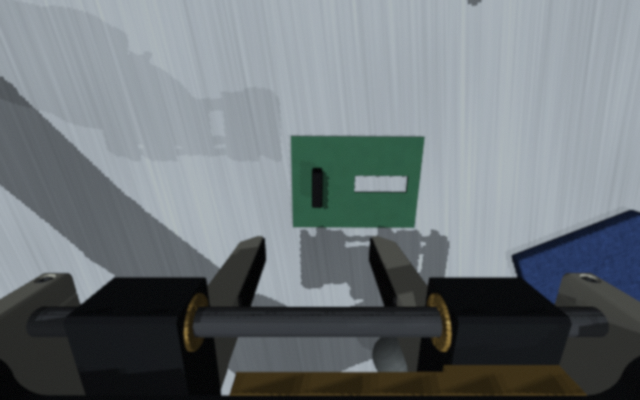

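The wrist view shows the cover (centre near (355,180)), with the grip at (317,187) and the slot at (381,184). It agrees with the top view to about 1.5 mm. I'll descend and grip.

```bash
python3 -m jog '[[[-0.0015,0.04,0],[0,0,0]],[[0,0.05,0],[0,0,0]],[[0,0.04,0],[0,0,0]],[[0,0.025,0],[0,0,0]],[[0,0.0065,0],[0,0,0]],[[0,0,0],[0,0,0]]]'
python3 -m jog '[[[0,0,0],[0,0,0]],[[0,0,0],[0,0,0]],[[0,0,0],[0,0,0]],[[0,0,0],[0,0,0]],[[0,0,0],[0,0,0]],[[0,-0.02,0],[0,0,0]],[[0,-0.05,0],[0,0,0]],[[0,-0.06,0],[0,0,0]],[[0,-0.03,0],[0,0,0]],[[0,0,0],[0,0,0]],[[0,0,0],[0,0,0]]]' 1 45
python3 - <<'E'
from h import *
s=snap('wrist','w2')
print(*[(c.mean(0),rect(plane(s,c,.167))) for c in blobs(mask(s,*GREEN),300)])
t=snap('top'); print(*[(c.mean(0),rect(plane(t,c,.167))) for c in blobs(mask(t,*GREEN),100)])
to(*hp(-45,0),.25,-77.2)
E
```

```text
time_s: 3.12
eef_pos: [0.4652, -0.3156, 0.0933]
orientation: [-1.571, -0.0, -1.708]
wrist_force: [-0.2, -0.3, 0.4]
gripper_width: 0.065
time_s: 4.5
eef_pos: [0.4649, -0.3145, 0.252]
orientation: [-1.573, 0.001, -1.707]
wrist_force: [-0.6, -0.1, -1.8]
gripper_width: 0.0116
(array([317.3908, 294.4598]), (array([ 460.6, -346.1]), 16.9, 16.1, 82.2)) (array([384.3508, 215.9462]), (array([ 505.9, -311.7]), 133.1, 97.3, -7.8))
(array([436.4371, 201.5808]), (array([ 512.2, -289.3]), 145.6, 55.1, -8.7))
turn [ 0.0026 -0.3592 -0.0017] shift mm [  -310.0794      1.4797 -44825.9813]
```

View pics/w2.png

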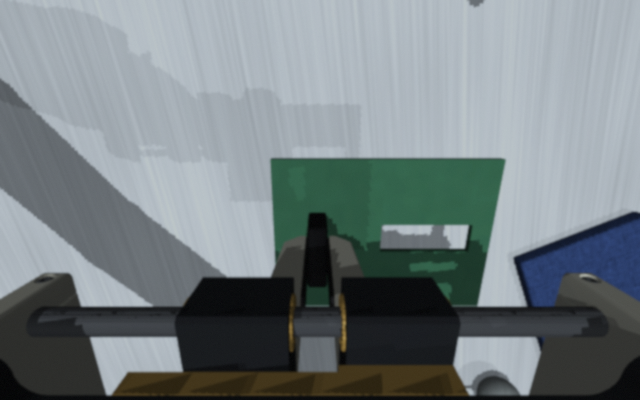

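Run:
```python
from h import *
s=snap('wrist'); st=manip.state()
A=R.from_euler('xyz',st['orientation'])
for n,uv,z in(('slot near edge L,R',[(381,226),(467,224)],.1637),('far L,R',[(380,248),(469,250)],.1587),('plate +y corners',[(272,158),(504,159)],.1637)):
    print(n,A.inv().apply(plane(s,uv,z)-st['eef_pos'])*1000)
to(*hp(-.045,0),.3,-77.2)
```

```text
slot near edge L,R [[-14.6911  87.7671  39.8731]
 [-16.0444  87.6273  93.1254]]
far L,R [[ 2.9137 92.7423 41.3993]
 [ 4.3304 92.585  99.9962]]
plate +y corners [[-57.1098  87.9923 -26.0277]
 [-56.4758  87.6346 108.3651]]
turn [ 0.0024 -0.3591 -0.0016] shift mm [-310.1246  -48.4447  128.8526]
```

The plate measures 134 mm wide at the assumed height, so it actually hangs about 20 mm lower. The lift started before the fingers had closed, and they only hold the top of the grip. I'll put the cover back down and regrip.

```bash
python3 -m jog '[[[0,0.04,0],[0,0,0]],[[0,0.05,0],[0,0,0]],[[0,0.03,0],[0,0,0]],[[0,0.014,0],[0,0,0]],[[0,0.003,0],[0,0,0]],[[0,0,0],[0,0,0]]]'
python3 -m jog '[[[0,0.001,0],[0,0,0]],[[0,0,0],[0,0,0]],[[0,0,0],[0,0,0]]]' 0.7 45
python3 -m jog '[[[0,0.011,0],[0,0,0]],[[0,0.011,0],[0,0,0]],[[0,0,0],[0,0,0]]]'
python3 -m jog '[[[0,0,0],[0,0,0]],[[0,0,0],[0,0,0]],[[0,0,0],[0,0,0]],[[0,0,0],[0,0,0]],[[0,0,0],[0,0,0]],[[0,0,0],[0,0,0]],[[0,0,0],[0,0,0]]]' 1 45
```

```text
time_s: 5.4
eef_pos: [0.466, -0.3148, 0.1168]
orientation: [-1.57, -0.0, -1.707]
wrist_force: [0.5, 0.1, -2.1]
gripper_width: 0.0117
time_s: 5.78
eef_pos: [0.4659, -0.3149, 0.1158]
orientation: [-1.57, -0.0, -1.707]
wrist_force: [-0.1, -1.1, 0.4]
gripper_width: 0.0277
time_s: 6.15
eef_pos: [0.4652, -0.3143, 0.0919]
orientation: [-1.573, 0.001, -1.706]
wrist_force: [-0.6, -0.0, 0.7]
gripper_width: 0.028
time_s: 7.02
eef_pos: [0.4658, -0.3148, 0.0933]
orientation: [-1.571, -0.0, -1.707]
wrist_force: [-1.1, 0.2, 1.9]
gripper_width: 0.0116
```

```bash
python3 -m jog '[[[0,-0.03,0],[0,0,0]],[[0,-0.055,0],[0,0,0]],[[0,-0.06,0],[0,-0.12,0]],[[0,-0.05,0],[0,-0.12,0]],[[0,-0.012,0],[0,-0.119,0]],[[0,0,0],[0,0,0]],[[0,0,0],[0,0,0]]]'
python3 - <<'E'
from h import *
s=snap('wrist'); st=manip.state(); z=st['eef_pos'][2]-.0933+.005
print(*[(c.mean(0),rect(plane(s,c,z))) for c in blobs(mask(s,*GREEN),300)])
to(*hp(-.045,0),.3,-77.2)
E
```

```text
time_s: 7.9
eef_pos: [0.465, -0.3146, 0.2991]
orientation: [-1.572, 0.001, -1.351]
wrist_force: [0.2, 0.9, -3.1]
gripper_width: 0.0117
(array([389.1017, 219.9794]), (array([ 507.9, -300.8]), 148.1, 98.8, 12.6))
turn [ 0.0018 -0.0025 -0.0016] shift mm [-310.2817   -1.1066  128.971 ]
```

```bash
python3 -m jog '[[[-0.038,0,0.016],[0,0,0]],[[-0.038,0,0.016],[0,0,0]],[[-0.038,0,0.016],[0,0,0]],[[-0.038,0,0.016],[0,0,0]],[[-0.038,0,0.016],[0,0,0]],[[-0.038,0,0.016],[0,0,0]],[[-0.042,0.01,0.017],[0,0,0]],[[-0.040,0.035,0.016],[0,0,0]],[[0,0.04,0],[0,0,0]],[[0,0.01,0],[0,0,0]],[[0,0,0],[0,0,0]],[[0,0,0],[0,0,0]]]'
python3 - <<'E'
from h import *
s=snap('wrist','w3'); st=manip.state(); z=st['eef_pos'][2]-.0933+.005
print(*[(c.mean(0),rect(plane(s,c,z))) for c in blobs(mask(s,*GREEN),300)])
to(*hp(-.045,0),.16,-77.2)
E
```

```text
time_s: 9.45
eef_pos: [0.5235, 0.0156, 0.2062]
orientation: [-1.57, -0.0, -1.349]
wrist_force: [0.5, 0.1, -1.8]
gripper_width: 0.0114
(array([389.0813, 219.6168]), (array([566. ,  30.5]), 148.1, 99.7, 11.9))
turn [-0.0018 -0.0018  0.0005] shift mm [-1.2365 46.358  -1.13  ]
```

View pics/w3.png

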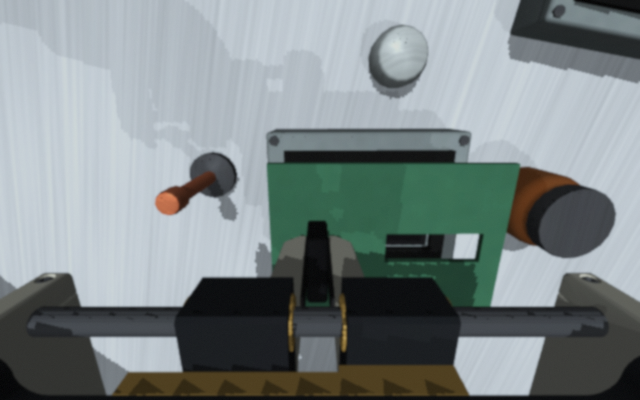

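Run:
```python
from h import *
s=snap('wrist'); 
def H(x,y,z): return np.r_[hp(x/1000,y/1000),z/1000]
pts={'c1':H(-85,65,45),'c2':H(85,65,45),'g1':H(-70,50,51),'g2':H(70,50,51),'p1':H(3,6,73),'p2':H(57,6,73),'b1':H(13,0,79),'b2':H(47,0,79)}
im=cv2.resize(cv2.cvtColor(s['pixels'],cv2.COLOR_RGB2BGR)[115:275,255:495],None,fx=3.2,fy=3.2,interpolation=cv2.INTER_CUBIC)
for k,p in pts.items():
    u=proj(s,p)[0]; print(k,u); q=((u-[255,115]+.5)*3.2).astype(int); cv2.drawMarker(im,tuple(int(v) for v in q),(0,0,255),cv2.MARKER_CROSS,8,1); 
cv2.imwrite('pics/w3c.png',im)
```

```text
c1 [265.537  132.4207]
c2 [475.0523 131.8446]
g1 [283.9204 151.9725]
g2 [457.3752 151.485 ]
p1 [376.5635 212.2764]
p2 [445.7633 212.0689]
b1 [390.69   222.2466]
b2 [435.0285 222.1123]
```

View pics/w3c.png

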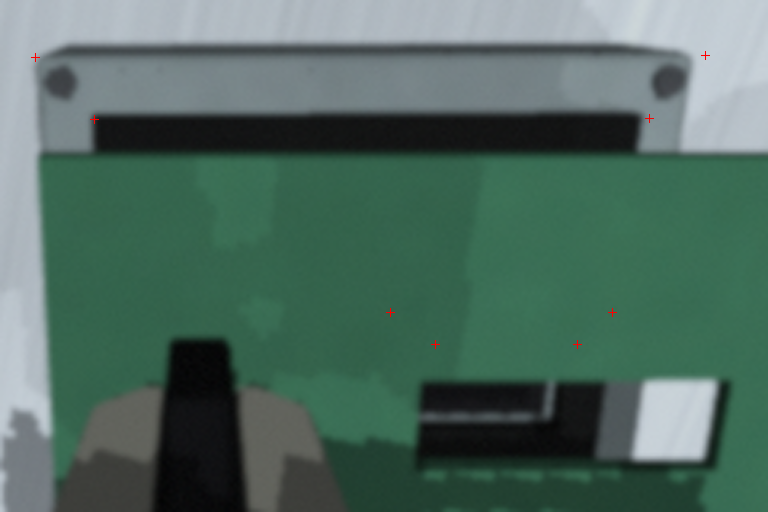

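Run:
```python
from h import *
s=snap('wrist'); st=manip.state(); a=np.radians(12.8)
M=np.array([[np.cos(a),np.sin(a)],[-np.sin(a),np.cos(a)]])
def f(n,uv,z): print(n,(plane(s,uv,z)[:,:2]-[.566,.0266])@M.T*1000)
z=st['eef_pos'][2]-.0933
f('gasket +y corners (want -70,50/70,50)',[(284.1,150.6),(455.0,150.6)],.051)
f('housing rim +y (65)',[(330,130.5),(400,130.5)],.045)
f('plate +y corners',[(267.5,163),(519,163.5)],z+.005)
f('slot near edge',[(387,233.7),(479,233.7)],z+.005)
print('tcp in H',M@(st['eef_pos'][:2]-[.566,.0266])*1000,st['orientation'])
```

```text
gasket +y corners (want -70,50/70,50) [[-69.8423  51.1046]
 [ 67.9636  50.7293]]
housing rim +y (65) [[-32.7606  66.3847]
 [ 23.9519  66.2373]]
plate +y corners [[-72.3592  52.8189]
 [ 74.8011  52.1118]]
slot near edge [[ 0.594   7.7173]
 [58.6884  7.5258]]
tcp in H [-43.9827  -1.2072] [-1.569  -0.0005 -1.349 ]
```

```bash
python3 -m jog '[[[-0.0024,0.01,-0.0015],[0,0,0]],[[0,0.016,0],[0,0,0]],[[0,0,0],[0,0,0]],[[0,0,0],[0,0,0]]]'
python3 - <<'E'
from h import *
s=snap('wrist')
cv2.imwrite('pics/w4c.png',cv2.resize(cv2.cvtColor(s['pixels'],cv2.COLOR_RGB2BGR)[205:275,360:500],None,fx=4,fy=4,interpolation=cv2.INTER_CUBIC))
E
```

```text
time_s: 10.1
eef_pos: [0.5209, 0.0183, 0.1788]
orientation: [-1.572, 0.0, -1.347]
wrist_force: [0.6, 0.4, -2.5]
gripper_width: 0.012
```

View pics/w4c.png

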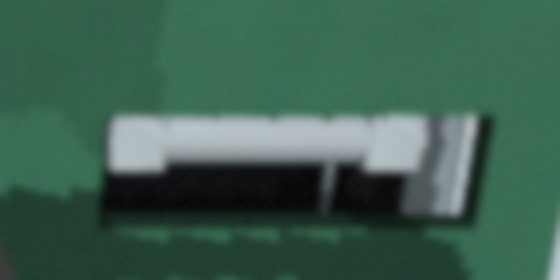

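Run:
```python
from h import *
s=snap('wrist'); st=manip.state(); a=np.radians(12.8)
M=np.array([[np.cos(a),np.sin(a)],[-np.sin(a),np.cos(a)]])
def f(n,uv,z): print(n,(plane(s,uv,z)[:,:2]-[.566,.0266])@M.T*1000)
z=st['eef_pos'][2]-.0933; P=lambda x,y:(360+x/4-.4,205+y/4-.4)
f('slot near',[P(106,113),P(492,115)],z+.005)
f('slot far',[P(100,215),P(470,215)],z)
f('hasp -y edge of posts',[P(110,172),P(424,172)],.079)
f('bar -y lower edge',[P(250,163)],.073)
print('tcp in H',M@(st['eef_pos'][:2]-[.566,.0266])*1000,z)
```

```text
slot near [[-2.0752 11.6919]
 [58.6734 11.3014]]
slot far [[-0.501  -8.9383]
 [61.1492 -8.9865]]
hasp -y edge of posts [[ 2.4445 -4.495 ]
 [56.1951 -4.5377]]
bar -y lower edge [[28.6097 -5.7527]]
tcp in H [-45.6799   1.8324] 0.0859441515328341
```

Slot and hasp are aligned to about 1 mm (slot centre y about 1.2, hasp about 1.0; x about 29.3 for both). Lowering.

```bash
python3 -m jog '[[[0,0.008,0],[0,0,0]],[[0,0.010,0],[0,0,0]],[[0,0.010,0],[0,0,0]],[[0,0.005,0],[0,0,0]],[[0,0.0015,0],[0,0,0]],[[0,0,0],[0,0,0]],[[0,0,0],[0,0,0]]]'
```

```text
time_s: 11.08
eef_pos: [0.5211, 0.0182, 0.1449]
orientation: [-1.57, -0.0, -1.348]
wrist_force: [0.0, -0.1, -2.7]
gripper_width: 0.0119
```

```bash
python3 -m jog '[[[0,0.0015,0],[0,0,0]],[[0,0.001,0],[0,0,0]],[[0,0,0],[0,0,0]],[[0,0,0],[0,0,0]]]'
python3 -m jog '[[[0,0,0],[0,0,0]],[[0,0,0],[0,0,0]],[[0,0,0],[0,0,0]],[[0,0,0],[0,0,0]]]' 0.62
python3 -m jog '[[[0,-0.02,0],[0,0,0]],[[0,-0.05,0],[0,0,0]],[[0,-0.05,0],[0,0,0]],[[0,-0.04,0],[0,0,0]],[[0,0,0],[0,0,0]],[[0,0,0],[0,0,0]]]'
python3 - <<'E'
from h import *
s=snap('wrist','w5'); t=snap('top'); g=snap('side','s5')
for c in blobs(mask(s,*GREEN),300): print(c.mean(0),rect(plane(s,c,.054)))
for c in blobs(mask(t,*GREEN),100): print(c.mean(0),rect(plane(t,c,.054)))
a=s['pixels'][100:400,180:580]; b=g['pixels'][150:260,210:370]
im=np.hstack([a,cv2.resize(b,(436,300),interpolation=cv2.INTER_CUBIC)[:,:390]])
cv2.imwrite('pics/w5c.png',cv2.cvtColor(im,cv2.COLOR_RGB2BGR))
E
```

```text
time_s: 11.58
eef_pos: [0.5211, 0.0182, 0.1423]
orientation: [-1.57, -0.0, -1.348]
wrist_force: [0.7, 0.6, -0.8]
gripper_width: 0.0121
time_s: 12.08
eef_pos: [0.5209, 0.0182, 0.1422]
orientation: [-1.571, -0.0, -1.348]
wrist_force: [0.7, 0.1, -0.1]
gripper_width: 0.0354
time_s: 12.82
eef_pos: [0.5206, 0.0179, 0.3017]
orientation: [-1.571, -0.0, -1.348]
wrist_force: [-0.2, -0.0, -0.6]
gripper_width: 0.0355
[356.2263 182.3533] (array([564.7,  27.3]), 148.5, 108.9, 12.7)
```

View pics/w5c.png

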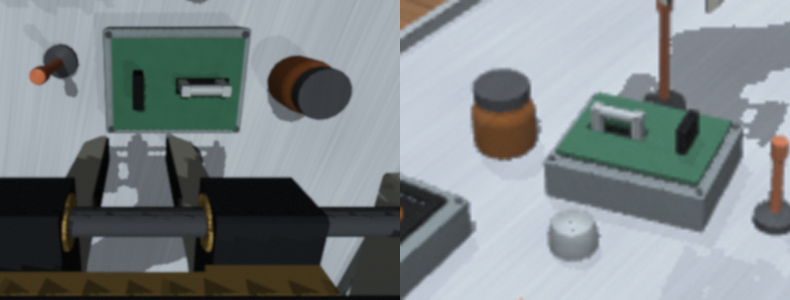

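The cover is level on the gasket with the hasp through the slot and clear of the other parts. Now the wedge.

```bash
python3 -m jog '[[[0,0,0],[0,-0.16,0]],[[0,0,0],[0,-0.16,0]],[[0,0,0],[0,-0.16,0]],[[0,0,0],[0,-0.16,0]],[[0,0,0],[0,-0.163,0]],[[-0.036,0,0.045],[0,0,0]],[[-0.037,0,0.046],[0,0,0]],[[-0.037,0.01,0.046],[0,0,0]],[[-0.037,0.02,0.046],[0,0,0]],[[-0.037,0.02,0.046],[0,0,0]],[[0,0,0],[0,0,0]],[[0,0,0],[0,0,0]]]' 0.2
python3 - <<'E'
from h import *
s=snap('wrist','w6')
for c in blobs(mask(s,*ORANGE),100):
    print(c.min(0),c.max(0),cv2.contourArea(c),rect(plane(s,c,.012)))
E
```

```text
time_s: 14.48
eef_pos: [0.4818, 0.3091, 0.2511]
orientation: [-1.573, 0.001, -0.544]
wrist_force: [0.4, -0.8, -0.1]
gripper_width: 0.0744
[364 351] [395 370] 483.5 (array([739.2, 254.4]), 43.3, 33.3, 58.9)
[293 173] [338 257] 2294.5 (array([511.8, 289.6]), 105.3, 50.7, -30.0)
[159 111] [229 177] 1674.0 (array([372.4, 219.6]), 77.6, 27.8, 13.5)
[124  78] [179 134] 1633.0 (array([317.2, 206.2]), 52.7, 33.8, -79.7)
[222   0] [337  55] 4068.5 (array([325.1, 362.2]), 109.5, 47.3, 61.0)
```

Run:
```python
from h import *
s=snap('wrist'); st=manip.state()
c=[c for c in blobs(mask(s,*ORANGE),100) if c[:,1].min()>160 and c[:,1].min()<190][0].astype(float)
A=R.from_euler('xyz',st['orientation']).inv()
for z in(0,.013,.024):
    P=A.apply(plane(s,c,z)-st['eef_pos'])[:,[0,2]]*1000
    print(z,'x range',P[:,0].min(),P[:,0].max(),'z range',P[:,1].min(),P[:,1].max())
    for lo,hi in((-18,8),(25,80)):
        q=P[(P[:,0]>lo)&(P[:,0]<hi)]
        m=np.median(q[:,1]);
        for side in(q[q[:,1]>m],q[q[:,1]<m]): 
            p=np.polyfit(side[:,0],side[:,1],1); print('   side',lo,'slope deg',np.degrees(np.arctan(p[0])),'z at mid',np.median(side[:,1]))
```

```text
0 x range -15.349528873557722 93.17780976251983 z range -27.357983214970243 25.87422193215893
   side -18 slope deg 35.52587945252945 z at mid 22.742692629039485
   side -18 slope deg -37.34960075876965 z at mid -23.663699085593734
   side 25 slope deg -1.1655868347465397 z at mid 10.111855489372822
   side 25 slope deg 1.0917521611866705 z at mid -13.20047835558829
0.013 x range -18.033218670249287 86.24404729415336 z range -26.27612491842198 24.871437380259117
   side -18 slope deg 0.3803102821852016 z at mid 23.975064750349922
   side -18 slope deg -23.32099394629922 z at mid -25.80760067502444
   side 25 slope deg -0.7998580547104421 z at mid 9.737415390842854
   side 25 slope deg 1.201021436759926 z at mid -12.659415391751619
0.024 x range -20.304033113603637 80.37701751322783 z range -25.360706359804183 24.022927374805366
   side -18 slope deg -1.7883456098202875 z at mid 23.23189944269712
   side -18 slope deg -1.3377973864860508 z at mid -24.986987154559987
   side 25 slope deg -0.44853564695194986 z at mid 9.416189064083845
   side 25 slope deg 1.1963524202811844 z at mid -11.921089111610648
```

```bash
python3 -m jog '[[[0.0015,0.04,-0.001],[0,0,0]],[[0,0.05,0],[0,0,0]],[[0,0.045,0],[0,0,0]],[[0,0.025,0],[0,0,0]],[[0,0.004,0],[0,0,0]],[[0,0,0],[0,0,0]]]'
python3 -m jog '[[[0,0,0],[0,0,0]],[[0,0,0],[0,0,0]],[[0,0,0],[0,0,0]],[[0,0,0],[0,0,0]],[[0,0,0],[0,0,0]],[[0,0,0],[0,0,0]]]' 1 45
python3 -m jog '[[[0,-0.02,0],[0,0,0]],[[0,-0.05,0],[0,0.1,0]],[[0,-0.06,0],[0,0.17,0]],[[0,-0.04,0],[0,0.17,0]],[[0,0,0],[0,0.17,0]],[[0,0,0],[0,0.17,0]],[[0,0,0],[0,0.023,0]],[[0,0,0],[0,0,0]]]'
python3 - <<'E'
from h import *
to(*hp(.03,.125),.257,-77.2)
E
```

```text
time_s: 15.32
eef_pos: [0.4837, 0.3072, 0.0889]
orientation: [-1.57, -0.0, -0.546]
wrist_force: [0.1, -0.0, -0.0]
gripper_width: 0.0743
time_s: 16.08
eef_pos: [0.4832, 0.3077, 0.0889]
orientation: [-1.57, -0.001, -0.545]
wrist_force: [-0.1, -1.4, 7.5]
gripper_width: 0.0517
time_s: 17.08
eef_pos: [0.4828, 0.3078, 0.2581]
orientation: [-1.571, -0.0, -1.344]
wrist_force: [0.1, 0.0, -0.3]
gripper_width: 0.0518
turn [0.0003 0.0031 0.0002] shift mm [167.6321   1.062   48.838 ]
```

```bash
python3 -m jog '[[[0.041,0,0.012],[0,0.003,0]],[[0.042,0,0.012],[0,0,0]],[[0.042,0,0.012],[0,0,0]],[[0.042,0.02,0.0127],[0,0,0]],[[0,0.04,0],[0,0,0]],[[0,0.035,0],[0,0,0]],[[0,0.008,0],[0,0,0]],[[0,0,0],[0,0,0]],[[0,0,0],[0,0,0]]]'
python3 - <<'E'
from h import *
s=snap('wrist','w7'); st=manip.state(); 
a=np.radians(12.8); M=np.array([[np.cos(a),np.sin(a)],[-np.sin(a),np.cos(a)]])
print('tcp in H',M@(st['eef_pos'][:2]-[.566,.0266])*1000)
z=st['eef_pos'][2]-.0889
for c in blobs(mask(s,*ORANGE),100):
    P=(plane(s,c,z+.012)[:,:2]-[.566,.0266])@M.T*1000; print(c.min(0),c.max(0),P.min(0),P.max(0))
m=cv2.inRange(s['pixels'],(150,150,150),(255,255,255))
cv2.imwrite('pics/w7c.png',cv2.resize(cv2.cvtColor(s['pixels'],cv2.COLOR_RGB2BGR)[130:400,180:500],None,fx=2.4,fy=2.2,interpolation=cv2.INTER_CUBIC))
E
```

```text
time_s: 18.2
eef_pos: [0.5676, 0.1559, 0.1564]
orientation: [-1.569, 0.0, -1.35]
wrist_force: [-0.1, 0.4, -1.3]
gripper_width: 0.0518
tcp in H [ 30.2325 125.6489]
[297 337] [334 366] [16.5092 40.9754] [41.7434 65.5511]
[271 219] [363 305] [ 3.0258 90.5321] [ 58.0876 149.2828]
[533  89] [601 158] [144.224  184.0096] [179.4607 219.0235]
[ 0 64] [ 13 114] [-132.9777  207.8712] [-124.9987  231.4915]
[ 8 57] [131 101] [-121.7005  214.0279] [-63.0159 234.6065]
```

View pics/w7c.png

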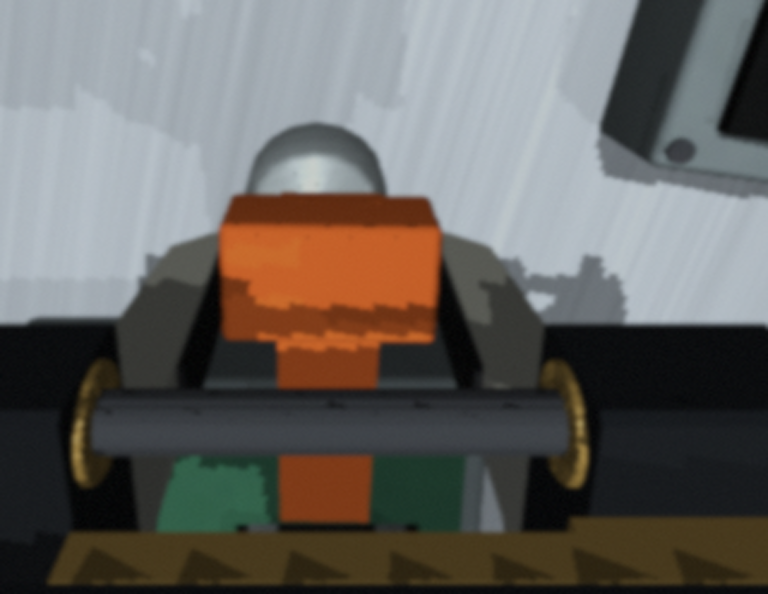

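Nose and slot are aligned laterally to about 1 mm, the head is held squarely, and the hub is well below. Entering under the bar now.

```bash
python3 -m jog '[[[0,0.008,0],[0,0,0]],[[0,0.003,0],[0,0,0]],[[0.012,0,0],[0,0,0]],[[0.016,0,0],[0,0,0]],[[0.015,0,0],[0,0,0]],[[0.008,0,0],[0,0,0]],[[0,0,0],[0,0,0]]]'
```

```text
time_s: 19.12
eef_pos: [0.5785, 0.1046, 0.1442]
orientation: [-1.571, -0.0, -1.352]
wrist_force: [-0.5, 1.4, -0.8]
gripper_width: 0.0517
```

```bash
python3 -m jog '[[[0.005,0.0005,0],[0,0,0]],[[0.005,0.0005,0],[0,0,0]],[[0.003,0.0003,0],[0,0,0]],[[0,0,0],[0,0,0]]]'
```

```text
time_s: 19.62
eef_pos: [0.5811, 0.0928, 0.1428]
orientation: [-1.571, -0.0, -1.351]
wrist_force: [0.3, 0.5, -1.7]
gripper_width: 0.0517
```

```bash
python3 -m jog '[[[0.004,0,0],[0,0,0]],[[0,0,0],[0,0,0]],[[0,0,0],[0,0,0]]]'
python3 -m jog '[[[0,0,0],[0,0,0]],[[0,0,0],[0,0,0]],[[0,0,0],[0,0,0]],[[0,0,0],[0,0,0]]]' 0.25
python3 -m jog '[[[0,-0.02,0],[0,0,0]],[[0,-0.04,0],[0,0,0]],[[-0.02,-0.03,0],[0,0,0]],[[-0.03,0,0],[0,0,0]],[[0,0,0],[0,0,0]],[[0,0,0],[0,0,0]]]'
python3 - <<'E'
from h import *
s=snap('wrist','w8'); st=manip.state(); g=snap('side','s8')
a=np.radians(12.8); M=np.array([[np.cos(a),np.sin(a)],[-np.sin(a),np.cos(a)]])
print('tcp in H',M@(st['eef_pos'][:2]-[.566,.0266])*1000)
for c in blobs(mask(s,*ORANGE),100):
    P=(plane(s,c,.054)[:,:2]-[.566,.0266])@M.T*1000; print(c.min(0),c.max(0),P.min(0),P.max(0))
a=s['pixels'][100:400,180:580]; b=g['pixels'][150:260,210:370]
im=np.hstack([a,cv2.resize(b,(436,300),interpolation=cv2.INTER_CUBIC)[:,:390]])
cv2.imwrite('pics/w8c.png',cv2.cvtColor(im,cv2.COLOR_RGB2BGR))
E
```

```text
time_s: 20.0
eef_pos: [0.5819, 0.0891, 0.1429]
orientation: [-1.571, 0.0, -1.351]
wrist_force: [-0.3, -0.4, -1.6]
gripper_width: 0.0517
time_s: 20.5
eef_pos: [0.582, 0.0891, 0.1429]
orientation: [-1.571, -0.0, -1.351]
wrist_force: [-0.6, 0.4, -0.7]
gripper_width: 0.0697
time_s: 21.25
eef_pos: [0.571, 0.1372, 0.2326]
orientation: [-1.571, -0.001, -1.351]
wrist_force: [0.6, -1.1, 1.0]
gripper_width: 0.0698
tcp in H [ 29.382  106.4345]
[289 232] [346 304] [ 1.8187 -4.2151] [57.8226 77.8435]
[478  71] [527 123] [164.7863 178.898 ] [206.1762 220.0629]
[87 48] [177  83] [-156.4619  212.0939] [-85.0369 238.4612]
[43 32] [90 92] [-188.8921  205.4127] [-158.3319  249.9802]
```

View pics/w8c.png

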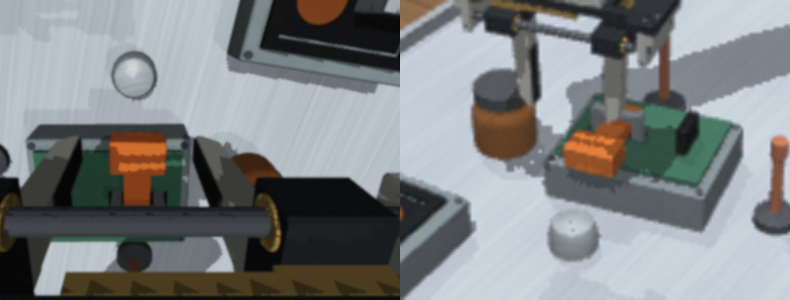

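The wedge rests about 33 mm short of home with its nose under the bar, and the gripper is free. Next I'll close the fingers, lower them behind the butt, and tap.

```bash
python3 -m jog '[[[0,0,0],[0,0,0]],[[0,0,0],[0,0,0]],[[0,0,0],[0,0,0]],[[0,0,0],[0,0,0]],[[0,0.03,0],[0,0,0]],[[0,0.035,0],[0,0,0]],[[0,0.021,0],[0,0,0]],[[0,0,0],[0,0,0]],[[0,0,0],[0,0,0]]]' 1 30
python3 -m jog '[[[0.010,0,0],[0,0,0]],[[0.008,0,0],[0,0,0]],[[0.004,0,0],[0,0,0]],[[0.004,0,0],[0,0,0]],[[0,0,0],[0,0,0]]]'
```

```text
time_s: 22.48
eef_pos: [0.5714, 0.1382, 0.1476]
orientation: [-1.57, 0.0, -1.351]
wrist_force: [0.5, -0.1, -0.2]
gripper_width: 0.0003
time_s: 23.1
eef_pos: [0.5768, 0.1121, 0.1469]
orientation: [-1.571, -0.0, -1.351]
wrist_force: [0.2, 0.0, -0.6]
gripper_width: 0.0005
```

```bash
python3 -m jog '[[[0.004,0,0],[0,0,0]],[[0.004,0,0],[0,0,0]],[[0,0,0],[0,0,0]]]'
python3 -m jog '[[[0.004,0,0],[0,0,0]],[[0.004,0,0],[0,0,0]],[[0,0,0],[0,0,0]]]'
```

```text
time_s: 23.48
eef_pos: [0.5785, 0.1042, 0.1468]
orientation: [-1.571, -0.0, -1.351]
wrist_force: [0.5, 0.7, 0.2]
gripper_width: 0.0004
time_s: 23.85
eef_pos: [0.5802, 0.0965, 0.1468]
orientation: [-1.571, -0.0, -1.351]
wrist_force: [0.1, 0.7, -1.2]
gripper_width: 0.0008
```

Run:
```python
from h import *
g=snap('side','s9'); s=snap('wrist','w9')
for c in blobs(mask(s,*ORANGE),100): print(c.min(0),c.max(0))
b=g['pixels'][150:260,210:370]; a=s['pixels'][150:400,180:480]
im=np.hstack([a,cv2.resize(b,(480,330),interpolation=cv2.INTER_CUBIC)[:250]])
cv2.imwrite('pics/w9c.png',cv2.cvtColor(im,cv2.COLOR_RGB2BGR))
```

```text
[468 286] [528 304]
[571   0] [639  54]
[54  0] [106   4]
```

View pics/w9c.png

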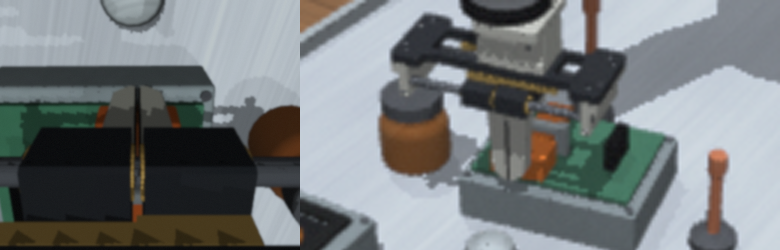

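Side view: the closed fingers are behind the head and clear of everything else. Continuing.

```bash
python3 -m jog '[[[0.003,0,0],[0,0,0]],[[0.003,0,0],[0,0,0]],[[0,0,0],[0,0,0]]]'
python3 -m jog '[[[0.003,0,0],[0,0,0]],[[0.002,0,0],[0,0,0]],[[0,0,0],[0,0,0]]]'
```

```text
time_s: 24.32
eef_pos: [0.5814, 0.0912, 0.1468]
orientation: [-1.571, 0.0, -1.351]
wrist_force: [-0.2, 3.9, -2.9]
gripper_width: 0.0006
time_s: 24.7
eef_pos: [0.5824, 0.0867, 0.1467]
orientation: [-1.571, 0.001, -1.35]
wrist_force: [-0.7, 5.2, -3.2]
gripper_width: 0.0005
```

```bash
python3 -m jog '[[[0.003,0,0],[0,0,0]],[[0,0,0],[0,0,0]],[[0,0,0],[0,0,0]]]'
python3 -m jog '[[[0.003,0,0],[0,0,0]],[[0,0,0],[0,0,0]],[[0,0,0],[0,0,0]]]'
```

```text
time_s: 25.08
eef_pos: [0.583, 0.0839, 0.1467]
orientation: [-1.571, 0.001, -1.35]
wrist_force: [-1.2, 6.2, -4.3]
gripper_width: 0.0006
time_s: 25.45
eef_pos: [0.5834, 0.0815, 0.1466]
orientation: [-1.571, 0.002, -1.35]
wrist_force: [-1.8, 8.2, -5.1]
gripper_width: 0.0004
```

```bash
python3 -m jog '[[[0.003,0,0],[0,0,0]],[[0,0,0],[0,0,0]],[[0,0,0],[0,0,0]]]'
python3 -m jog '[[[0.003,0,0],[0,0,0]],[[0,0,0],[0,0,0]],[[0,0,0],[0,0,0]]]'
```

```text
time_s: 25.82
eef_pos: [0.5835, 0.0811, 0.1467]
orientation: [-1.571, 0.005, -1.347]
wrist_force: [-5.3, 14.5, -4.7]
gripper_width: 0.0005
time_s: 26.2
eef_pos: [0.5835, 0.0808, 0.1467]
orientation: [-1.57, 0.008, -1.345]
wrist_force: [-7.5, 21.6, -4.7]
gripper_width: 0.0007
```

A hard stop: 6 mm more command gives only 0.7 mm of motion, with force rising to 22 N. The butt is near y = 41.5 against an expected 41. I'll press slightly more, back off, raise and look.

```bash
python3 -m jog '[[[0.003,0,0],[0,0,0]],[[0,0,0],[0,0,0]],[[0,0,0],[0,0,0]]]'
python3 -m jog '[[[-0.012,0,0],[0,0,0]],[[-0.02,0,0],[0,0,0]],[[-0.02,-0.02,0],[0,0,0]],[[0,-0.05,0],[0,0,0]],[[0,-0.05,0],[0,0,0]],[[0,-0.04,0],[0,0,0]],[[0,0,0],[0,0,0]],[[0,0,0],[0,0,0]]]'
python3 - <<'E'
from h import *
s=snap('wrist','w10'); g=snap('side','s10'); t=snap('top'); st=manip.state()
a=np.radians(12.8); M=np.array([[np.cos(a),np.sin(a)],[-np.sin(a),np.cos(a)]])
print('tcp in H',M@(st['eef_pos'][:2]-[.566,.0266])*1000,st['eef_pos'][2])
for c in blobs(mask(s,*ORANGE),60):
  if abs(c.mean(0)[0]-317)<80:
    for z in(.051,.075):
        P=(plane(s,c,z)[:,:2]-[.566,.0266])@M.T*1000; print(z,c.min(0),c.max(0),P.min(0),P.max(0))
for n,p in(('shoulder L',(4,7,75)),('R',(56,7,75)),('butt L',(4,41,75)),('butt R',(56,41,75))): print(n,proj(s,np.r_[hp(p[0]/1e3,p[1]/1e3),p[2]/1e3]))
for c in blobs(mask(s,*GREEN),800): print('cover',rect(plane(s,c,.051)))
u=proj(s,np.r_[hp(.03,.02),.06])[0].astype(int); print(u)
a=cv2.resize(s['pixels'][u[1]-70:u[1]+70,u[0]-90:u[0]+90],(400,311),interpolation=cv2.INTER_CUBIC); b=cv2.resize(g['pixels'][165:240,245:345],(390,293),interpolation=cv2.INTER_CUBIC)
im=np.hstack([a[:293],b]); cv2.imwrite('pics/w10c.png',cv2.cvtColor(im,cv2.COLOR_RGB2BGR))
for nm,uv,z in(('hub',None,0),): pass
E
```

```text
time_s: 26.58
eef_pos: [0.5836, 0.0804, 0.1468]
orientation: [-1.57, 0.011, -1.343]
wrist_force: [-9.8, 29.2, -4.3]
gripper_width: 0.0007
time_s: 27.58
eef_pos: [0.5743, 0.1218, 0.3065]
orientation: [-1.571, -0.001, -1.351]
wrist_force: [-0.3, -0.6, 0.4]
gripper_width: 0.0004
tcp in H [29.0576 91.2984] 0.3056157434465806
0.051 [296 224] [339 239] [ 2.3518 18.8128] [56.5555 39.3455]
0.075 [296 224] [339 239] [ 4.3145 29.9512] [54.645  49.0166]
shoulder L [[296.2513 256.7349]]
R [[339.7363 256.5539]]
butt L [[295.4819 230.4751]]
butt R [[340.278  230.2812]]
cover (array([563.3,  36. ]), 148.0, 93.8, 12.7)
[317 241]
```

View pics/w10c.png

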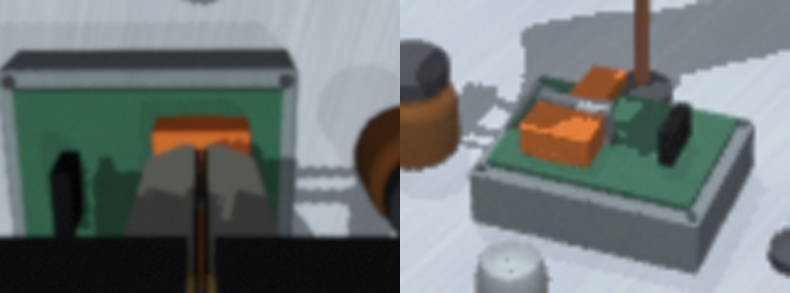

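Home by appearance: the head is against the hasp, the nose is through, and the cover looks level. I'll back off and check numerically, including the bystanders against the first pictures.

```bash
python3 -m jog '[[[-0.05,-0.02,0],[0,0,0]],[[-0.05,-0.02,0],[0,0,0]],[[0,0,0],[0,0,0]],[[0,0,0],[0,0,0]]]'
python3 - <<'E'
from h import *
s=snap('wrist','w11'); g=snap('side','s11'); st=manip.state()
a=np.radians(12.8); M=np.array([[np.cos(a),np.sin(a)],[-np.sin(a),np.cos(a)]])
H=lambda x,y,z: np.r_[hp(x/1e3,y/1e3),z/1e3]
for c in blobs(mask(s,*ORANGE),60):
  if abs(c.mean(0)[0]-317)<80:
    print('wrist',c.min(0),c.max(0),[((plane(s,c,z)[:,:2]-[.566,.0266])@M.T*1000)[:,1].max().round(1) for z in(.051,.075)])
print('pred wrist: butt bottom',proj(s,[H(4,40.5,51),H(56,40.5,51)]),'shoulder top',proj(s,[H(4,6.5,75)]),'nose',proj(s,[H(30,-69.5,60)]))
for c in blobs(mask(g,*ORANGE),40):
  m=c.mean(0)
  if 240<m[0]<340 and 150<m[1]<240: print('side',m,c.min(0),c.max(0))
def box(y0,y1): 
    u=proj(g,[H(x,y,z) for x in(4,56) for y in(y0,y1) for z in(51,75)]); return u.min(0),u.max(0)
print('pred side head home',box(6.5,40.5),' 5mm short',box(11.5,45.5)); u=proj(g,[H(17,-69.5,60),H(43,-69.5,60),H(43,-69.5,51)]); print('nose',u)
for c in blobs(mask(s,*GREEN),800): print('cover',rect(plane(s,c,.051)))
i0=cv2.imread('pics/side0.png').astype(int); i1=cv2.imread('pics/s11.png').astype(int); d=np.abs(i0-i1).max(2)
for n,b in(('jar',(234,176,262,208)),('tall probe',(300,145,316,192)),('short probe',(338,198,358,236)),('hub',(262,226,286,246))):
    q=d[b[1]:b[3],b[0]:b[2]]; print(n,'changed frac',(q>40).mean().round(3))
E
```

```text
time_s: 28.22
eef_pos: [0.5526, 0.2192, 0.3458]
orientation: [-1.573, -0.001, -1.351]
wrist_force: [-0.5, -0.5, 0.2]
gripper_width: -0.0
pred wrist: butt bottom [[300.2574 276.3445]
 [335.5915 276.2547]] shoulder top [[299.8086 306.3997]] nose [[318.1458 341.452 ]]
side [285.9643 198.9821] [276 191] [296 206]
side [295.7931 186.2069] [289 183] [302 189]
pred side head home (array([273.9104, 190.0569]), array([296.4718, 207.9243]))  5mm short (array([273.1709, 191.0292]), array([295.8121, 208.9686]))
nose [[301.8233 182.9271]
 [293.4122 181.1529]
 [293.4508 183.7308]]
jar changed frac 0.016
tall probe changed frac 0.164
short probe changed frac 0.0
hub changed frac 0.035
```

Run:
```python
from h import *
g=snap('side'); 
a=cv2.cvtColor(cv2.imread('pics/side0.png'),cv2.COLOR_BGR2RGB)
for p in(a,g['pixels']):
    h=cv2.cvtColor(p,cv2.COLOR_RGB2HSV); m=cv2.inRange(h,(3,90,60),(14,200,220))
    for n,(x0,y0,x1,y1) in(('tall',(296,140,318,178)),('short',(338,195,358,226))):
        v,u=np.nonzero(m[y0:y1,x0:x1]); print(n,len(u),u.mean()+x0,v.mean()+y0,u.min()+x0,u.max()+x0,v.min()+y0,v.max()+y0)
w=cv2.cvtColor(cv2.imread('pics/w10.png'),cv2.COLOR_BGR2RGB)
m=cv2.inRange(cv2.cvtColor(w,cv2.COLOR_RGB2HSV),*map(np.array,ORANGE))
top=[(x,np.nonzero(m[200:260,x])[0].min()+200) for x in range(298,338,4) if m[200:260,x].any()]
print(top,manip.state()['wrist_force'])
```

```text
tall 83 306.578313253012 158.75903614457832 305 309 146 177
short 94 348.3191489361702 211.88297872340425 346 351 200 225
tall 76 306.5 159.78947368421052 305 308 147 177
short 94 348.3191489361702 211.88297872340425 346 351 200 225
[(298, np.int64(225)), (302, np.int64(225)), (306, np.int64(225)), (310, np.int64(224)), (314, np.int64(224)), (318, np.int64(224)), (322, np.int64(224)), (326, np.int64(224)), (330, np.int64(225)), (334, np.int64(224))] [-0.3584 -0.455  -0.5262]
```

The probes haven't moved, the wedge is square, and the arm is clear. Handing in.

```bash
python3 -c "
from cell import manip
print(manip.finish_job())"
```

```text
the job is handed in; nothing more can be done
None
```

The housing is closed, and I handed the job in at about 28 s of the 72 s allowed. The cover sits on the gasket with the hasp up through the slot. The wedge went in from the +y side, because the tall probe blocks -y. I let go of it about 33 mm short of home, then drove it in with the closed fingers.

- **Cover:** My first grip on it held only the top of the grip, because the lift started before the fingers had closed. I set it back down, regripped, and then placed it.
- **Wedge home:** It reached a hard stop: 9 mm more command moved it only about 1 mm, and the force rose to 29 N. The butt end measured 39 to 41.5 mm from the hasp against the 40 mm expected, and the head is square.
- **How it was driven:** I used a series of short pushes with the fingers staying near the head, not separate knocks.
- **Bystanders:** The probes measured within about 1 pixel of their starting positions in the side camera. The jar and hub areas of that picture changed by only 2 to 4%. The larger change near the tall probe (16%) I put down to the wedge nose and shadows.
- **Weaker checks:** The side view can only place the wedge to about 5 mm. The cover's clamped height and level were judged by eye, not measured. The last close-up check of the wedge found nothing, probably because the fingers hid it, so I relied on the earlier picture.

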